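# Tap the jig wedge tight

## Task

A blue rack beam lies loose in the bench jig. Pick up the white-headed mallet and knock the wooden wedge further into the gap with separate light taps on its thick end, backing off between taps, until it stops advancing and pins the beam tight; touch the wedge and beam with nothing but the mallet and do not hit hard. Then lay the mallet down flat on the bench, clear of the jig, leaving the other things where they are.

Things in the scene. Friction and masses are not known exactly. Their poses are not given: they have to be found in the camera images.
- jig: Plywood base fixed to the bench, 18 mm thick, from x = -87 to +87 and y = -145 to +70 mm in its frame, with a slanting wooden fence on its near side (-x) and a stop block at its -y end. Origin at bench level; its own -y is the direction in which the wedge is driven. Nothing on it stands higher than 60 mm above the bench.
- cleat: Wooden back stop 22 x 190 x 34 mm fixed on the jig's far side (+x); the beam lies against it. Origin at its underside, 18 mm above the bench. Its distance from the fence is set anew for each job (within 6 mm), so the depth at which the wedge becomes tight differs by some 35 mm and is not known beforehand.
- beam: Blue steel box beam, 40 x 180 x 40 mm (its length along the jig's y), 0.45 kg, loose between cleat and wedge. Origin: centre of its underside.
- wedge: Wooden wedge 180 mm long, 36 mm high, 42 mm thick at the butt, 12 mm at the tip (taper 1 in 6, on one side), 0.12 kg, standing loosely between fence and beam on the jig base, 18 mm above the bench. Along its own y: tip at -180 mm, butt at 0; driven along its -y. Origin: middle of the butt's lower edge. It advances freely by 10 to 60 mm, then stops within a few mm.
- wedge_butt (a point): Centre of the wedge's flat butt face (42 x 36 mm), 36 mm above the bench, facing the wedge's +y; strike it here along the wedge's -y. Mallet moving at 30 to 50 mm/s and halted on feeling the knock (10 N or so) drives it tight: it then presses the beam with over 8 N, held by friction. It stops hard; each 10 mm/s costs some 10 N, and a blow or push over 75 N splits it.
- mallet: Small mallet lying flat, about 0.3 kg. White plastic cylindrical head, 44 mm diameter, 84 mm long along the mallet's y, a flat striking face at each end (y = +42 and -42 mm). Wooden handle 22 mm wide, 28 mm high, from the head along -x to x = -170 mm, its axis 22 mm above the bench; rubber end 32 wide, 44 mm high to x = -193 mm. Origin: on the bench under the head's middle.
- mallet_head (a point): Centre of the mallet's head, 22 mm above its origin.
- mallet_grip (a point): Point on the mallet handle's axis 48 mm from the head's centre, a good place to grip it (22 mm wide) from above; fingers close along the mallet's y.
- wrench: Bystander: steel ring spanner, 180 mm long, 8 mm high, lying flat.
- oil: Bystander: black bottle, 60 mm diameter, 150 mm high.
- tape: Bystander: roll of grey tape, 100 mm diameter, 30 mm high.
- offcut: Bystander: wooden offcut 110 x 35 x 18 mm, lying flat.
- carton: Bystander: small cardboard box 110 x 150 x 90 mm.
- bin: Bystander: black open parts bin 120 x 160 x 70 mm.
- tin: Bystander: round tin, 70 mm diameter, 90 mm high.

How it is judged (in metres and radians):
On the way, in this order (a step that is already met when the one before it is completed fails the run):
1. the held mallet taps the wedge (contact force between mallet and wedge above 0.5 N and contact force between the fingers and mallet above 0.5 N).
2. the mallet backs off the wedge (contact force between mallet and wedge below 0.2 N), for 0.1 s.
3. the held mallet taps the wedge again (all of step 1).
4. with the mallet off it, the wedge stays tight against the beam (contact force between mallet and wedge below 0.2 N and contact force between wedge and beam above 8 N), for 0.3 s.
At the end, for the whole second after the job is handed in: The wedge stands straight in the gap and by itself presses the beam with more than 8 N; the mallet lies flat and still on the bench (head centre under 30 mm high), its head's centre more than 80 mm from the wedge's butt and not touching the jig (contact force between wedge and beam above 8 N and angle between the y axis of wedge and the y axis of jig, either way round below 0.06 rad and angle between wedge's own z axis and vertical below 0.1 rad and height (world z) of mallet_head below 0.03 m and horizontal distance between mallet_head and wedge_butt above 0.08 m and contact force between mallet and jig below 0.1 N and linear speed of mallet below 0.02 m/s and linear speed of wedge below 0.01 m/s).
It fails at once if the wedge is struck or pushed with more than 75 N (contact force between mallet and wedge above 75 N).
It fails at once if the robot itself touches the wedge or the beam (contact force between any of the fingers, the arm and wedge above 1 N or contact force between any of the fingers, the arm and beam above 1 N).
It fails at once if the beam is knocked out of place (over 15 mm) (distance of beam from where it was at the start of the episode above 0.015 m).
It fails at once if another thing on the bench is moved by more than 30 mm (distance of any of wrench, oil, tape, offcut, carton, bin, tin from where it was at the start of the episode above 0.03 m).
It also fails if it takes over 51 s, if anything falls off the work surface, if the arm or the gripper's body presses on something with over 40 N, if the wrist force passes 120 N, or if a joint passes its speed limit or range.

## Robot

A 6-joint arm with a two-finger parallel gripper is mounted at the origin on the work surface. World frame = base frame: x ahead of the robot, y to its left, z up, the work surface at z = 0. Lengths are in mm, angles in rad, forces in N, time in s.
With the tool pointing down it reaches from about 275 to 750 mm from the base axis. Payload 10.2 kg.
Tool frame: the origin (TCP) lies at the centre of the arm's flange, where the gripper is bolted on; the fingertips stand ctrl.tip_reach ahead of it and the grasp point (between the pads) lies 155 mm ahead of it (ctrl.tip_reach is the distance from the TCP to the fingertips, in mm); z points along the fingers, y is the direction in which the jaws open and shut (so a half turn about z gives the same grasp; the last joint's range is limited). The gripper opens to 85 mm and grips with 20 to 120 N. Pads are 22 mm wide; open, the fingers measure 114 mm over their backs; the gripper's body (76 mm by 85 mm) begins 54 mm behind the grasp point. The pads swing forward as they close: fully open they stand 13 mm farther back than shut.
Start: joints at [-1.413, 0.313, 1.498, -0, 1.331, -0.223], TCP at [195.111, -487.405, 404.694] pointing down, gripper open.
Joint ranges: [-2.94, 2.94], [-0.97, 2.17], [0.19, 2.56], [-1.23, 4.37], [0.02, 3.11], [-2.88, 2.88]. Speed limits (rad/s): [2.39, 2.39, 3.01, 3.14, 3.14, 3.14].

## Interface

Orientations are given as a unit quaternion [w, x, y, z].
In Python, from rig import ctrl, viewer gives the robot as it stands.
- The arm moves only by the tool drive_tool, never from a script. Its argument "rows" is a list that holds one entry, the list of rows, each a list of 6 numbers: the shift along the world's x, y, z normalised to -1 to 1, where 1 is 0.1 m, then the turn, a rotation vector about the world's x, y, z normalised to -1 to 1, where 1 is 90 degrees. A call has 1 to 10 rows; each row is the pose to reach, as a shift and turn from the pose measured when the call began; what a row does not reach only later rows make up. A row lasts 1/8 s, in which the tool goes at most 62.5 mm and 10.7 degrees, less where a joint would pass 70% of its speed; a pose out of reach is approached as far as the arm can. A call with a number of a shift or a turn outside -1 to 1 is refused whole. A call with a gripper value outside its range is refused whole. "fingers" is the opening, from -1 (shut) to 1 (fully open), set as the call begins (left out, the last holds). The fingers move at their own pace and stop on an object; "force" is the grip in N (left out, the last holds). Time passes only in rows, so rows that repeat a pose let the fingers close. It gives the time, the measured TCP pose, the force and the opening at its end, in the units of the state.
- ctrl.sense(): the state, without advancing time (a new reading comes with each control period).
- viewer.capture(name): name is "scene" or "top" or "wrist"; returns the picture (384x512x3 uint8, red, green, blue); there is no depth.
- viewer.calibration(name): a dict with "mtx" (3x3 intrinsics, pixels), "dist_coeffs" ([k1, k2, p1, p2, k3] as OpenCV has them; the pictures are not rectified), "extrinsics" (4x4, takes a point from camera to world coordinates). Camera axes: x right, y up, looking along -z (the intrinsics and any distortion apply to the point x, -y, -z); pixel columns grow to the right and rows downward; lengths in mm; the calibration is good to about 2 mm. A picture is of the moment at which its call begins: read the wrist's pose just before it. calibration takes no time and is no camera call; for the wrist camera it gives the pose at the moment of the call.
- ctrl.finish_job(): hands the job in, once; it reports no verdict.
The state is a dict: "time_s": time; "joints": joint angles; "dq": joint speeds; "tau": joint torques, N m; "eef_pos": TCP position; "ee_rot": TCP orientation; "force": force on the tool from outside, world axes, zero at the start; "wrist_torque": the same for the moment, N m; "grip_width": opening from 0.0 (shut) to 1.0 (fully open).
Only numpy, scipy, OpenCV 4.12 (cv2) and the standard library are available. Lean on these libraries where they do the work, as an engineer would, in place of code of your own. Each camera call takes 0.05 s, during which the arm holds its last target.

## Working session

There is one attempt and no reset: what is moved stays moved. The work goes in short steps, Python scripts to look and compute and a tool call to move; the robot and the scene stay as the last step left them, time stands still between calls to the robot, and variables do not carry over. Pictures are saved under pics/ and viewed, and the job is handed in when it is done.

Besides the shell and the picture viewer there is one more tool, called after ">>>" as name(argument=value, ...), one argument or row to a line, values as JSON. drive_tool: Moves the arm, as the interface text tells. Scaled input: -1 to 1 covers 0.1 m each way for a shift and 90 degrees each way for a turn. Its arguments: {"type":"object","properties":{"rows":{"type":"array","items":{"type":"array","items":{"type":"array","items":{"type":"number"}}}},"fingers":{"type":"number"},"force":{"type":"number"}},"required":["rows"]}

```bash
mkdir -p pics; ls; python3 - <<'E'
from rig import ctrl, viewer
import cv2
s=ctrl.sense();print(s,ctrl.tip_reach)
for n in("scene","top","wrist"):
    cv2.imwrite(f"pics/a_{n}.png",viewer.capture(n)[:,:,::-1]); c=viewer.calibration(n);print(n,c)
E
```

```text
pics
{'time_s': 0.0, 'joints': array([-1.41338749e+00,  3.13497169e-01,  1.49844047e+00,  1.86552592e-05,
        1.33098211e+00, -2.23376695e-01]), 'dq': array([ 6.16956880e-04, -1.29057835e-04,  9.86241952e-04,  3.11926345e-05,
        3.65629853e-04, -4.85461113e-04]), 'tau': array([-9.43923114e-04, -4.12269902e+01, -2.59740293e+01, -2.81349958e-04,
        4.19721051e-03,  3.78277753e-05]), 'eef_pos': array([ 195.11319302, -487.36714795,  404.10950865]), 'ee_rot': array([-6.62886439e-04,  9.81930186e-01,  1.89242356e-01,  3.09366826e-05]), 'force': array([-0.56579234,  0.32842684, -0.68246496]), 'wrist_torque': array([-0.00210827, -0.00340505, -0.02724421]), 'grip_width': 1.0011013827335666} 173.4
scene {'mtx': array([[360.82479479,   0.        , 256.9110258 ],
       [  0.        , 360.82479479, 186.94379473],
       [  0.        ,   0.        ,   1.        ]]), 'dist_coeffs': array([-0.08104281,  0.        ,  0.        ,  0.        ,  0.        ]), 'extrinsics': array([[ 1.62402811e-01, -5.98755605e-01,  7.84293983e-01,
         1.33149422e+03],
       [ 9.86510496e-01,  1.1508
[... 750 characters left out ...]
       [ 0.00000000e+00,  0.00000000e+00,  0.00000000e+00,
         1.00000000e+00]])}
wrist {'mtx': array([[266.09307779,   0.        , 260.01918958],
       [  0.        , 266.09307779, 188.80755741],
       [  0.        ,   0.        ,   1.        ]]), 'dist_coeffs': array([-0.05309757,  0.        ,  0.        ,  0.        ,  0.        ]), 'extrinsics': array([[ 3.71132537e-01,  8.86766333e-01,  2.75510635e-01,
         2.64860659e+02],
       [-9.28576582e-01,  3.55213120e-01,  1.07560083e-01,
        -4.58512616e+02],
       [-2.48433197e-03, -2.95751770e-01,  9.55261597e-01,
         3.73862829e+02],
       [ 0.00000000e+00,  0.00000000e+00,  0.00000000e+00,
         1.00000000e+00]])}
```

View pics/a_scene.png

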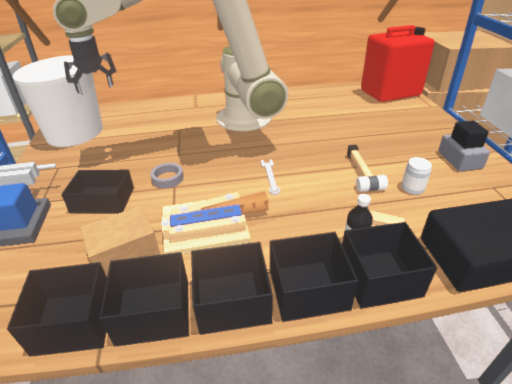

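View pics/a_top.png

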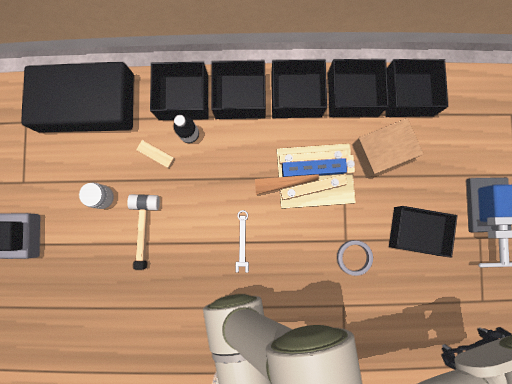

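View pics/a_wrist.png

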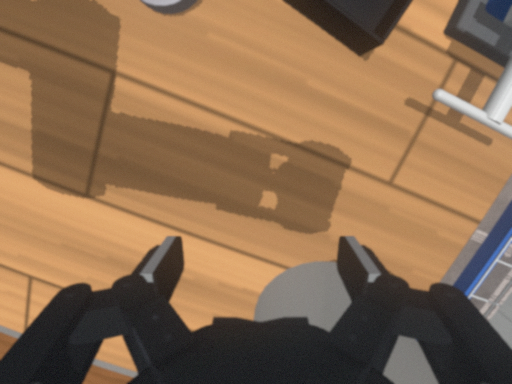

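```bash
cat > h.py <<'E'
import numpy as np, cv2
from rig import ctrl, viewer
def ray(n,uv,cal=None):
    c=cal or viewer.calibration(n)
    p=cv2.undistortPoints(np.array(uv,float).reshape(-1,1,2),c["mtx"],c["dist_coeffs"]).reshape(-1,2)
    d=np.c_[p[:,0],-p[:,1],-np.ones(len(p))]
    E=c["extrinsics"]; return E[:3,3], d@E[:3,:3].T
def plane(n,uv,z,cal=None):
    o,d=ray(n,uv,cal); return o+d*((z-o[2])/d[:,2:])
def proj(n,P,cal=None):
    c=cal or viewer.calibration(n);E=c["extrinsics"]
    q=(np.array(P,float).reshape(-1,3)-E[:3,3])@E[:3,:3]; q=q*[1,-1,-1]
    return cv2.projectPoints(q,np.zeros(3),np.zeros(3),c["mtx"],c["dist_coeffs"])[0].reshape(-1,2)
E
python3 - <<'E'
import cv2
a=cv2.imread("pics/a_top.png")
cv2.imwrite("pics/a_z1.png",cv2.resize(a[135:220,240:370],None,fx=6,fy=6,interpolation=cv2.INTER_CUBIC))
cv2.imwrite("pics/a_z2.png",cv2.resize(a[175:285,70:200],None,fx=5,fy=5,interpolation=cv2.INTER_CUBIC))
E
```

```text
(no output)
```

View pics/a_z1.png

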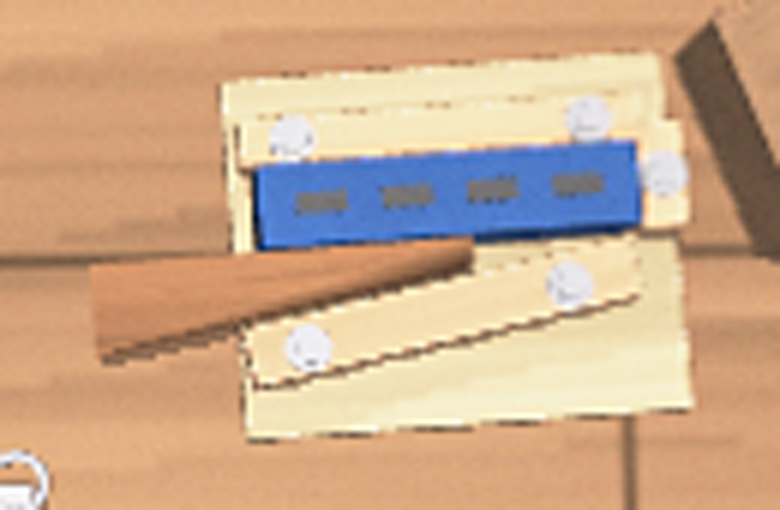

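View pics/a_z2.png

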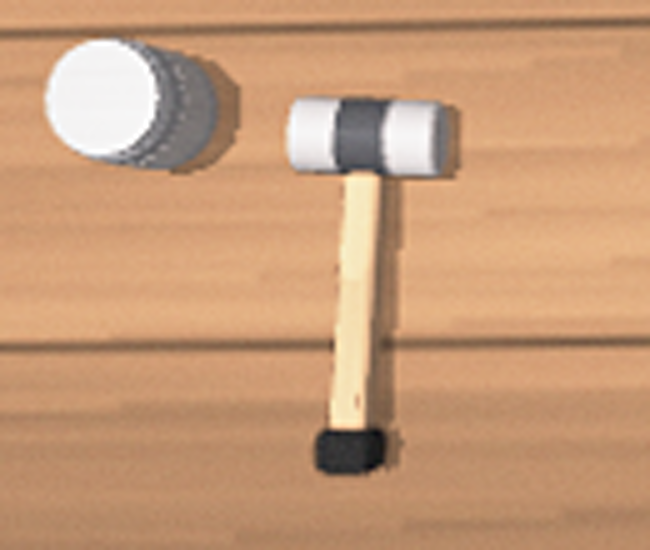

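```bash
python3 - <<'E'
from h import *
z1=lambda L:[(240+(x-2.5)/6,135+(y-2.5)/6) for x,y in L]
z2=lambda L:[(70+(x-2)/5,175+(y-2)/5) for x,y in L]
np.set_printoptions(precision=1,suppress=True)
w=plane("top",z1([(92,266),(101,354),(473,238)]),54);print("wedge",w,np.arctan2(*(w[2]-w[0])[[0,1]]), np.linalg.norm(w[0]-w[1]))
b=plane("top",z1([(255,167),(637,142)]),58);print("beam",b); d=b[0]-b[1]; print("jig +y dir deg from world y",np.degrees(np.arctan2(-d[0],d[1])))
j=plane("top",z1([(221,84),(247,438),(658,54),(690,408)]),18);print("jig",j); d=j[0]-j[2];print(np.degrees(np.arctan2(-d[0],d[1])))
# mallet: handle axis at top z=36
m=plane("top",z2([(363,180),(349,425)]),36);print("handle",m); d=m[0]-m[1];print("mallet x yaw",np.degrees(np.arctan2(d[1],d[0])))
hd=plane("top",z2([(288,135),(438,138)]),22);print("head ends",hd,hd.mean(0)); d=hd[0]-hd[1];print("from head yaw",np.degrees(np.arctan2(-d[0],d[1])))
p=plane("top",z2([(363,102),(360,171)]),22);print("head top/bot",p)
print(plane("top",z2([(350,450)]),40),plane("top",[(96,194)],90),plane("top",[(242,214),(242,268)],8))
E
python3 - <<'E'
import cv2
a=cv2.imread("pics/a_scene.png")
cv2.imwrite("pics/a_z3.png",cv2.resize(a[130:260,150:440],None,fx=2.7,fy=2.7,interpolation=cv2.INTER_CUBIC))
E
```

```text
wedge [[ 601.7  -14.6   54. ]
 [ 560.3  -18.1   54. ]
 [ 612.  -193.1   54. ]] 3.0837538708725587 41.51849931587639
beam [[ 646.5  -91.5   58. ]
 [ 655.7 -271.1   58. ]]
jig +y dir deg from world y 2.927430072817206
jig [[ 694.5  -78.2   18. ]
 [ 522.1  -87.2   18. ]
 [ 706.3 -291.8   18. ]
 [ 533.  -300.9   18. ]]
3.157567592390049
handle [[518.6 308.7  36. ]
 [379.8 316.2  36. ]]
mallet x yaw -3.078034833700105
head ends [[546.2 357.3  22. ]
 [543.1 269.1  22. ]] [544.6 313.2  22. ]
from head yaw -2.032467820987507
head top/bot [[564.7 313.2  22. ]
 [524.6 314.7  22. ]]
[[366.1 314.4  40. ]] [[563.1 422.2  90. ]] [[505.9  24.9   8. ]
 [350.6  27.    8. ]]
```

View pics/a_z3.png

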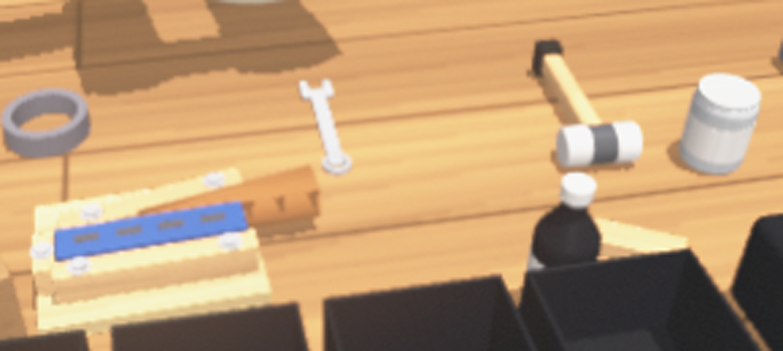

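>>> drive_tool(
  rows=[
    [[0.19,0.5,-0.06,0,0,-0.017],[0.38,1.0,-0.12,0,0,-0.034]],
  ],
  fingers=1,
  force=110,
)

```text
time_s: 0.4
eef_pos: [233.3, -386.1, 391.7]
ee_rot: [-0.001, 0.987, 0.162, 0.0]
force: [0.2, -0.3, 0.1]
grip_width: 1.001
```

>>> drive_tool(
  rows=[
    [[0.19,0.5,-0.06,0,0,-0.017],[0.38,1.0,-0.12,0,0,-0.034]],
  ],
)

```text
time_s: 0.65
eef_pos: [271.5, -284.4, 379.3]
ee_rot: [-0.001, 0.991, 0.135, 0.0]
force: [1.3, 0.0, -0.7]
grip_width: 1.001
```

>>> drive_tool(
  rows=[
    [[0.19,0.5,-0.06,0,0,-0.017],[0.38,1.0,-0.12,0,0,-0.034]],
  ],
)

```text
time_s: 0.9
eef_pos: [309.7, -182.7, 367.1]
ee_rot: [-0.001, 0.994, 0.108, 0.0]
force: [0.8, -0.1, 0.2]
grip_width: 0.999
```

>>> drive_tool(
  rows=[
    [[0.19,0.5,-0.06,0,0,-0.017],[0.38,1.0,-0.12,0,0,-0.034]],
  ],
)

```text
time_s: 1.15
eef_pos: [347.9, -80.9, 355.1]
ee_rot: [-0.001, 0.997, 0.081, 0.0]
force: [0.1, -0.5, -0.4]
grip_width: 0.993
```

>>> drive_tool(
  rows=[
    [[0.19,0.5,-0.06,0,0,-0.017],[0.38,1.0,-0.12,0,0,-0.034]],
  ],
)

```text
time_s: 1.4
eef_pos: [386.1, 21.0, 343.0]
ee_rot: [-0.001, 0.999, 0.054, 0.001]
force: [1.9, -1.0, 0.1]
grip_width: 0.999
```

>>> drive_tool(
  rows=[
    [[0.19,0.5,-0.06,0,0,-0.017],[0.38,1.0,-0.12,0,0,-0.034]],
  ],
)

```text
time_s: 1.65
eef_pos: [424.4, 123.0, 330.8]
ee_rot: [-0.001, 1.0, 0.027, 0.001]
force: [1.4, -1.2, 0.3]
grip_width: 1.001
```

>>> drive_tool(
  rows=[
    [[0.19,0.5,-0.06,0,0,-0.017],[0.38,1.0,-0.12,0,0,-0.034]],
  ],
)

```text
time_s: 1.9
eef_pos: [462.7, 224.9, 318.4]
ee_rot: [-0.0, 1.0, -0.0, 0.001]
force: [1.3, -0.6, 0.5]
grip_width: 1.002
```

>>> drive_tool(
  rows=[
    [[0.17,0.45,0,0,0,-0.015],[0.34,0.85,0,0,0,-0.03],[0.34,0.85,0,0,0,-0.03]],
  ],
)

```text
time_s: 2.28
eef_pos: [496.9, 311.9, 317.5]
ee_rot: [-0.0, 1.0, -0.023, 0.001]
force: [-0.4, 0.1, 0.1]
grip_width: 1.001
```

```bash
python3 - <<'E'
from h import *
s=ctrl.sense();print(s["eef_pos"],s["ee_rot"])
c=viewer.calibration("wrist")
a=viewer.capture("wrist")[:,:,::-1].copy();cv2.imwrite("pics/b_wrist.png",a)
import pickle;pickle.dump(c,open("b.pkl","wb"))
hd=np.array([544.6,307.5,22]);g=np.array([496.7,309.9,36])
for p in proj("wrist",[hd,g],c):
    print(p);cv2.circle(a,(int(p[0]),int(p[1])),3,(0,0,255),1)
cv2.imwrite("pics/b_mark.png",cv2.resize(a,(768,576)))
E
```

```text
[496.85777939 311.88446544 317.53814302] [-4.56628641e-04  9.99743279e-01 -2.26451702e-02  6.02885178e-04]
[263.72333386 135.69360035]
[263.47827488 186.43696036]
```

View pics/b_mark.png

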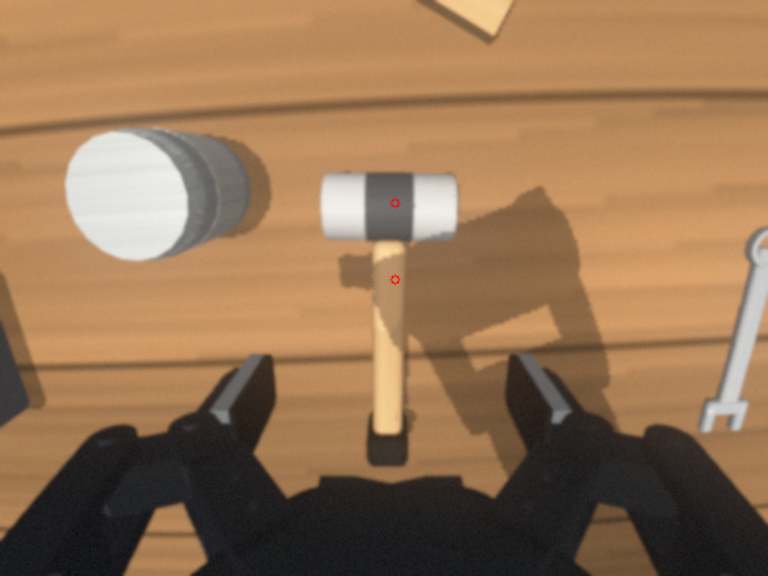

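>>> drive_tool(
  rows=[
    [[0,0,-0.5,0,0,0],[0,0,-1.0,0,0,0]],
  ],
)

```text
time_s: 2.58
eef_pos: [496.4, 309.6, 216.8]
ee_rot: [-0.0, 1.0, -0.023, 0.001]
force: [-0.2, 0.0, -0.7]
grip_width: 0.998
```

>>> drive_tool(
  rows=[
    [[0,-0.01,-0.2,0,0,0],[0,-0.01,-0.39,0,0,0],[0,-0.01,-0.39,0,0,0]],
  ],
)

```text
time_s: 2.95
eef_pos: [496.2, 308.1, 177.0]
ee_rot: [0.0, 1.0, -0.024, -0.0]
force: [-0.6, 0.7, 1.7]
grip_width: 0.997
```

>>> drive_tool(
  rows=[
    [[0,0,0,0,0,0],[0,0,0,0,0,0],[0,0,0,0,0,0],[0,0,0,0,0,0],[0,0,0,0,0,0],[0,0,0,0,0,0]],
  ],
  fingers=-1,
  force=110,
)

```text
time_s: 3.7
eef_pos: [496.4, 308.4, 178.1]
ee_rot: [-0.0, 1.0, -0.024, 0.001]
force: [-0.1, 0.8, 7.0]
grip_width: 0.243
```

>>> drive_tool(
  rows=[
    [[0,0,0.3,0,0,0],[0,0,0.7,0,0,0],[0,0,0.9,0,0,0],[0,0,0.9,0,0,0]],
  ],
)

```text
time_s: 4.2
eef_pos: [496.5, 308.4, 269.0]
ee_rot: [-0.001, 1.0, -0.023, 0.002]
force: [-0.1, 0.2, -3.5]
grip_width: 0.24
```

```bash
python3 - <<'E'
from h import *
s=ctrl.sense();print(s["eef_pos"],s["ee_rot"],s["force"],s["wrist_torque"])
c=viewer.calibration("wrist")
cv2.imwrite("pics/c_wrist.png",viewer.capture("wrist")[:,:,::-1])
cv2.imwrite("pics/c_top.png",viewer.capture("top")[:,:,::-1])
a=viewer.capture("scene")[:,:,::-1]
cv2.imwrite("pics/c_scene.png",cv2.resize(a[60:260,260:480],None,fx=3,fy=3))
import pickle;pickle.dump(c,open("c.pkl","wb"))
E
```

```text
[496.46870549 308.41561528 268.96219534] [-6.61835036e-04  9.99722485e-01 -2.34890014e-02  1.66795990e-03] [-0.11168766  0.19446314 -3.47401896] [-0.0421899   0.00818305 -0.01597679]
```

View pics/c_wrist.png

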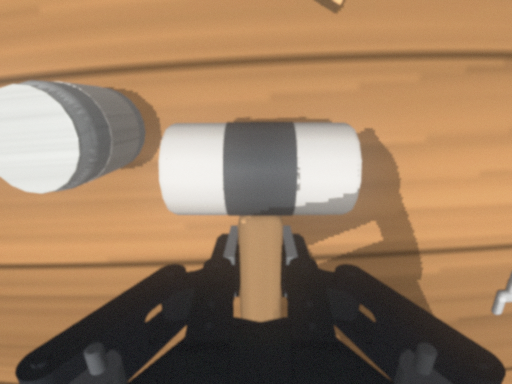

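View pics/c_scene.png

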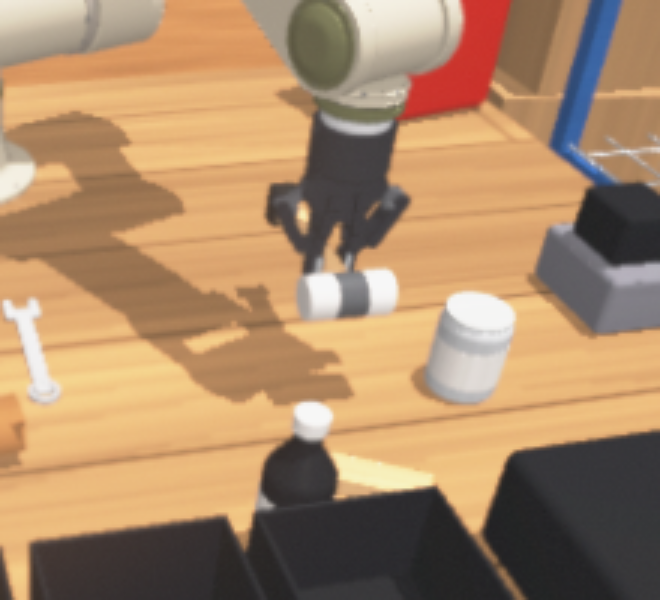

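>>> drive_tool(
  rows=[
    [[0.05,-0.3,0,0,0,0.01],[0.1,-0.65,0,0,0,0.02],[0.13,-1.0,0,0,0,0.03]],
  ],
)

```text
time_s: 4.72
eef_pos: [509.0, 207.2, 265.2]
ee_rot: [0.0, 1.0, 0.0, -0.002]
force: [0.9, -0.8, -3.2]
grip_width: 0.237
```

>>> drive_tool(
  rows=[
    [[0.05,-0.35,0,0,0,0.01],[0.1,-0.7,0,0,0,0.02],[0.13,-1.0,0,0,0,0.034]],
  ],
)

```text
time_s: 5.1
eef_pos: [521.9, 105.9, 264.0]
ee_rot: [0.0, 1.0, 0.027, -0.003]
force: [0.1, -0.3, -3.0]
grip_width: 0.241
```

>>> drive_tool(
  rows=[
    [[0.03,-0.25,-0.2,0,0,0],[0.06,-0.45,-0.4,0,0,0],[0.06,-0.45,-0.4,0,0,0],[0.06,-0.45,-0.4,0,0,0]],
  ],
)

```text
time_s: 5.6
eef_pos: [527.9, 61.4, 224.0]
ee_rot: [0.0, 1.0, 0.027, -0.003]
force: [-0.2, -0.1, -2.8]
grip_width: 0.242
```

```bash
cat > look.py <<'E'
import sys
from h import *
n=sys.argv[1]
s=ctrl.sense();print(s["time_s"],s["eef_pos"],2*np.degrees(np.arctan2(s["ee_rot"][2],s["ee_rot"][1])),s["ee_rot"],s["force"])
c=viewer.calibration("wrist")
import pickle;pickle.dump(c,open(n+".pkl","wb"))
cv2.imwrite(f"pics/{n}_wrist.png",viewer.capture("wrist")[:,:,::-1])
a=viewer.capture("top")[:,:,::-1];cv2.imwrite(f"pics/{n}_top.png",a)
cv2.imwrite(f"pics/{n}_topz.png",cv2.resize(a[130:270,200:360],None,fx=4,fy=4,interpolation=cv2.INTER_CUBIC))
E
python3 look.py d
```

```text
5.6 [527.89516846  61.37412902 223.97835792] 3.132632670852749 [ 3.42620693e-04  9.99622298e-01  2.73338613e-02 -2.82906437e-03] [-0.17702985 -0.12861983 -2.78769945]
```

View pics/d_wrist.png

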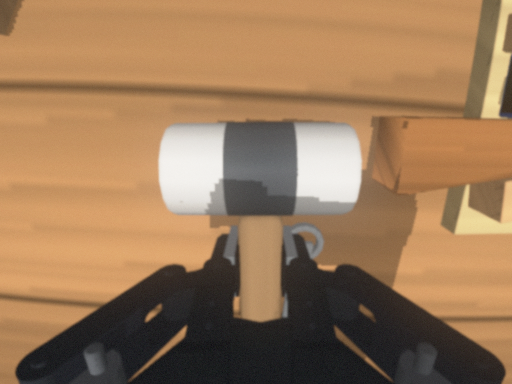

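View pics/d_topz.png

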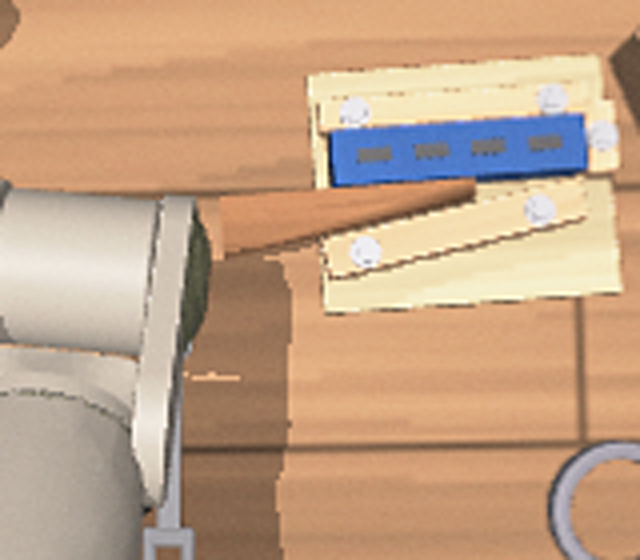

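```bash
python3 - <<'E'
import cv2
a=cv2.imread("pics/d_wrist.png")
cv2.imwrite("pics/d_wz.png",cv2.resize(a[95:245,330:512],None,fx=4,fy=4,interpolation=cv2.INTER_CUBIC))
E
```

```text
(no output)
```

View pics/d_wz.png

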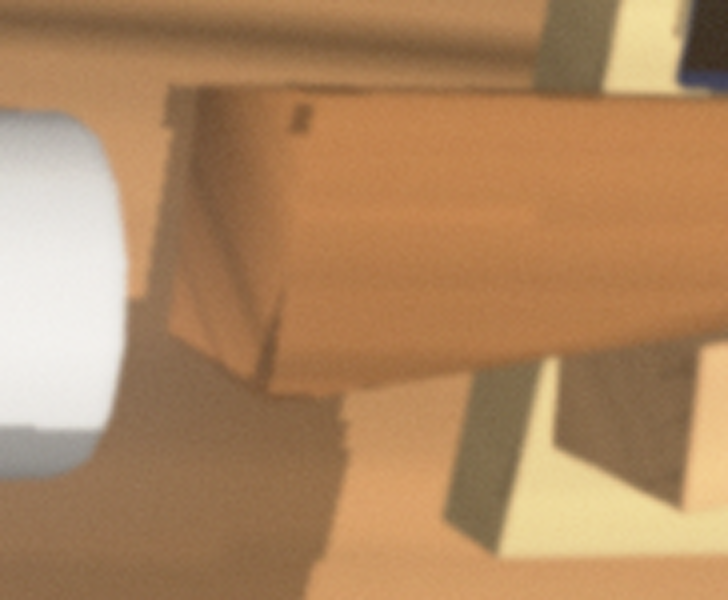

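```bash
python3 - <<'E'
from h import *
import pickle
c=pickle.load(open("d.pkl","rb"))
f=lambda L:[(330+(x-1.5)/4,95+(y-1.5)/4) for x,y in L]
np.set_printoptions(precision=1,suppress=True)
p=plane("wrist",f([(297,90),(268,388)]),54,c);print(p,p.mean(0))
p=plane("wrist",f([(170,330)]),18,c);print(p)
p=plane("wrist",[(160,168),(360,168),(260,123),(260,214)],68,c);print("head",p)
E
```

```text
[[601.4  -7.9  54. ]
 [561.3 -12.2  54. ]] [581.4 -10.1  54. ]
[[560.  -13.1  18. ]]
head [[571.1 113.2  68. ]
 [576.4  16.4  68. ]
 [594.8  65.9  68. ]
 [549.8  63.5  68. ]]
```

>>> drive_tool(
  rows=[
    [[0.02,0,-0.12,0,0,0],[0.03,0,-0.24,0,0,0],[0.03,0,-0.24,0,0,0],[0.03,0,-0.24,0,0,0]],
  ],
)

```text
time_s: 6.2
eef_pos: [531.0, 61.6, 200.4]
ee_rot: [0.0, 1.0, 0.028, -0.002]
force: [0.4, -0.2, -1.5]
grip_width: 0.242
```

>>> drive_tool(
  rows=[
    [[0.0,-0.05,0,0,0,0],[0.01,-0.1,0,0,0,0],[0.01,-0.15,0,0,0,0],[0.01,-0.2,0,0,0,0]],
  ],
)

```text
time_s: 6.7
eef_pos: [532.0, 41.2, 200.5]
ee_rot: [0.0, 1.0, 0.028, -0.002]
force: [-0.2, 0.1, -2.3]
grip_width: 0.242
```

>>> drive_tool(
  rows=[
    [[0.0,-0.04,0,0,0,0]],
  ],
)

```text
time_s: 6.82
eef_pos: [532.0, 36.8, 200.5]
ee_rot: [0.0, 1.0, 0.027, -0.002]
force: [-0.1, -0.4, -2.5]
grip_width: 0.239
```

>>> drive_tool(
  rows=[
    [[0.0,-0.04,0,0,0,0]],
  ],
)

```text
time_s: 6.95
eef_pos: [532.0, 32.4, 200.5]
ee_rot: [0.0, 1.0, 0.027, -0.002]
force: [-1.0, 0.3, -1.9]
grip_width: 0.242
```

>>> drive_tool(
  rows=[
    [[0.0,-0.04,0,0,0,0]],
  ],
)

```text
time_s: 7.08
eef_pos: [532.0, 28.1, 200.5]
ee_rot: [0.0, 1.0, 0.027, -0.002]
force: [-0.2, -0.2, -3.8]
grip_width: 0.242
```

>>> drive_tool(
  rows=[
    [[0.0,-0.04,0,0,0,0]],
  ],
)

```text
time_s: 7.2
eef_pos: [532.0, 23.9, 200.5]
ee_rot: [0.0, 1.0, 0.028, -0.002]
force: [-0.5, 0.7, -1.6]
grip_width: 0.237
```

>>> drive_tool(
  rows=[
    [[0.0,-0.05,0,0,0,0]],
  ],
)

```text
time_s: 7.32
eef_pos: [532.0, 18.8, 200.5]
ee_rot: [0.0, 1.0, 0.028, -0.002]
force: [-0.2, 1.5, -2.0]
grip_width: 0.241
```

```bash
python3 look.py e; python3 - <<'E'
import cv2
a=cv2.imread("pics/e_wrist.png")
cv2.imwrite("pics/e_wz.png",cv2.resize(a[95:245,330:512],None,fx=4,fy=4,interpolation=cv2.INTER_CUBIC))
E
```

```text
7.325 [531.95043556  18.77139607 200.50809313] 3.165038102999286 [ 3.19379280e-04  9.99615915e-01  2.76165825e-02 -2.29000947e-03] [-0.15131928  1.4986165  -1.99535671]
```

View pics/e_wz.png

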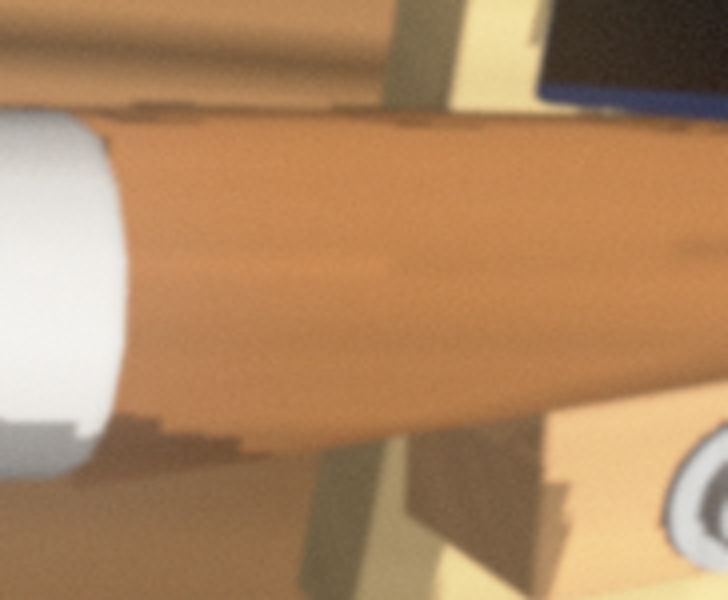

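>>> drive_tool(
  rows=[
    [[0.0,-0.04,0,0,0,0]],
  ],
)

```text
time_s: 7.55
eef_pos: [532.0, 14.5, 200.5]
ee_rot: [0.0, 1.0, 0.027, -0.002]
force: [-0.6, 0.4, -1.5]
grip_width: 0.239
```

>>> drive_tool(
  rows=[
    [[0.0,0.15,0,0,0,0],[0.0,0.15,0,0,0,0],[0.0,0.15,0,0,0,0]],
  ],
)

```text
time_s: 7.92
eef_pos: [532.0, 29.8, 200.5]
ee_rot: [0.0, 1.0, 0.028, -0.002]
force: [0.5, 0.6, -3.3]
grip_width: 0.241
```

```bash
python3 look.py f; python3 - <<'E'
import cv2
a=cv2.imread("pics/f_wrist.png")
cv2.imwrite("pics/f_wz.png",cv2.resize(a[95:245,330:512],None,fx=4,fy=4,interpolation=cv2.INTER_CUBIC))
E
```

```text
7.925 [531.95444186  29.82658341 200.48684181] 3.185623553809006 [ 4.37699399e-04  9.99610863e-01  2.77961529e-02 -2.30337203e-03] [ 0.53406984  0.63751824 -3.30195303]
```

View pics/f_wz.png

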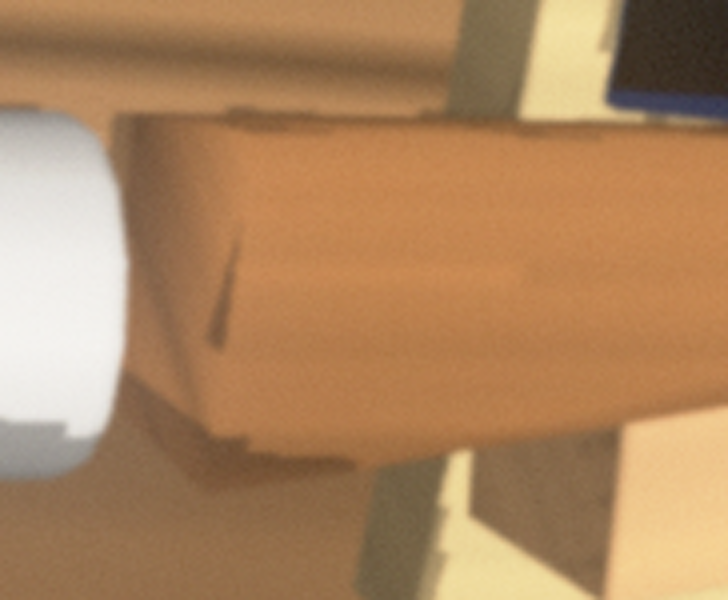

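View pics/f_topz.png

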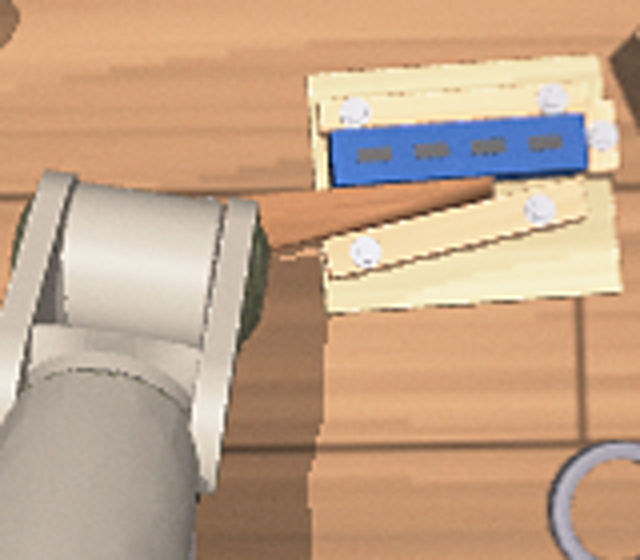

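>>> drive_tool(
  rows=[
    [[0.0,-0.04,0,0,0,0],[0.01,-0.08,0,0,0,0],[0.01,-0.12,0,0,0,0]],
  ],
)

```text
time_s: 8.4
eef_pos: [533.1, 17.1, 200.5]
ee_rot: [0.0, 1.0, 0.027, -0.002]
force: [0.2, 0.4, -2.4]
grip_width: 0.236
```

>>> drive_tool(
  rows=[
    [[0.0,-0.04,0,0,0,0]],
  ],
)

```text
time_s: 8.52
eef_pos: [533.1, 12.7, 200.5]
ee_rot: [0.0, 1.0, 0.027, -0.002]
force: [0.4, 1.5, -2.0]
grip_width: 0.241
```

>>> drive_tool(
  rows=[
    [[0.0,-0.04,0,0,0,0]],
  ],
)

```text
time_s: 8.65
eef_pos: [533.0, 8.4, 200.5]
ee_rot: [0.0, 1.0, 0.027, -0.002]
force: [-0.2, 1.5, -2.1]
grip_width: 0.24
```

>>> drive_tool(
  rows=[
    [[0.0,-0.04,0,0,0,0]],
  ],
)

```text
time_s: 8.78
eef_pos: [533.0, 4.2, 200.5]
ee_rot: [0.0, 1.0, 0.027, -0.002]
force: [1.0, 1.8, -3.1]
grip_width: 0.238
```

>>> drive_tool(
  rows=[
    [[0.0,-0.04,0,0,0,0]],
  ],
)

```text
time_s: 8.9
eef_pos: [533.1, 0.0, 200.6]
ee_rot: [0.0, 1.0, 0.027, -0.002]
force: [1.7, 2.2, -2.5]
grip_width: 0.238
```

>>> drive_tool(
  rows=[
    [[0.0,-0.04,0,0,0,0]],
  ],
)

```text
time_s: 9.02
eef_pos: [533.2, -4.1, 200.6]
ee_rot: [0.0, 1.0, 0.028, -0.002]
force: [2.7, 5.5, -2.9]
grip_width: 0.238
```

>>> drive_tool(
  rows=[
    [[0.0,-0.04,0,0,0,0]],
  ],
)

```text
time_s: 9.15
eef_pos: [533.6, -7.7, 200.8]
ee_rot: [-0.001, 1.0, 0.028, -0.001]
force: [5.7, 14.5, -2.3]
grip_width: 0.241
```

>>> drive_tool(
  rows=[
    [[0.0,0.15,0,0,0,0],[0.0,0.15,0,0,0,0],[0.0,0.15,0,0,0,0],[0.0,0.15,0,0,0,0]],
  ],
)

```text
time_s: 9.65
eef_pos: [533.5, 7.1, 200.8]
ee_rot: [-0.001, 1.0, 0.028, -0.001]
force: [0.3, 0.0, -2.6]
grip_width: 0.242
```

```bash
python3 look.py g
```

```text
9.65 [533.54003717   7.13581942 200.79575871] 3.159686939674876 [-5.36659383e-04  9.99619401e-01  2.75699633e-02 -8.13637887e-04] [ 0.32009909  0.04663666 -2.58171821]
```

View pics/g_wrist.png

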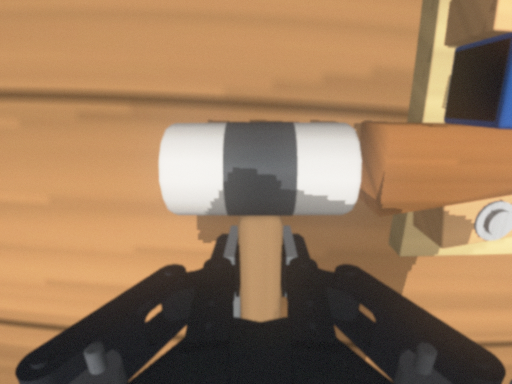

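View pics/g_topz.png

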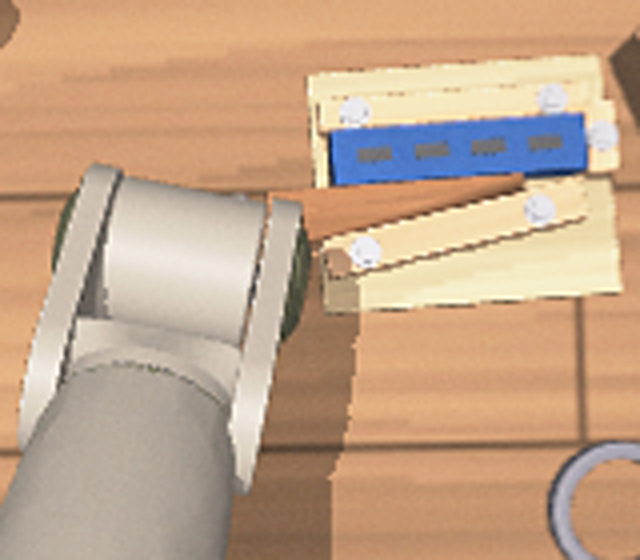

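>>> drive_tool(
  rows=[
    [[0.0,-0.04,0,0,0,0],[0.0,-0.08,0,0,0,0],[0.0,-0.12,0,0,0,0]],
  ],
)

```text
time_s: 10.12
eef_pos: [533.6, -5.3, 200.8]
ee_rot: [-0.001, 1.0, 0.027, -0.001]
force: [-0.6, -0.0, -2.5]
grip_width: 0.239
```

>>> drive_tool(
  rows=[
    [[0.0,-0.045,0,0,0,0]],
  ],
)

```text
time_s: 10.25
eef_pos: [533.4, -9.3, 200.7]
ee_rot: [-0.002, 1.0, 0.027, -0.001]
force: [1.1, 26.6, 2.5]
grip_width: 0.238
```

>>> drive_tool(
  rows=[
    [[0.0,0.15,0,0,0,0],[0.0,0.15,0,0,0,0],[0.0,0.15,0,0,0,0],[0.0,0.15,0,0,0,0],[0.0,0.15,0,0,0,0]],
  ],
)

```text
time_s: 10.88
eef_pos: [533.5, 5.5, 200.7]
ee_rot: [-0.002, 1.0, 0.027, -0.001]
force: [0.9, 0.3, -2.9]
grip_width: 0.239
```

>>> drive_tool(
  rows=[
    [[0.0,-0.045,0,0,0,0],[0.0,-0.09,0,0,0,0],[0.0,-0.125,0,0,0,0]],
  ],
)

```text
time_s: 11.25
eef_pos: [533.5, -7.5, 200.8]
ee_rot: [-0.002, 1.0, 0.027, -0.001]
force: [-0.5, -0.1, -2.6]
grip_width: 0.242
```

>>> drive_tool(
  rows=[
    [[0.0,-0.045,0,0,0,0]],
  ],
)

```text
time_s: 11.38
eef_pos: [533.1, -10.3, 200.7]
ee_rot: [-0.004, 1.0, 0.027, -0.002]
force: [0.7, 36.1, 5.3]
grip_width: 0.237
```

>>> drive_tool(
  rows=[
    [[0.0,0.15,0,0,0,0],[0.0,0.15,0,0,0,0],[0.0,0.15,0,0,0,0],[0.0,0.15,0,0,0,0],[0.0,0.15,0,0,0,0]],
  ],
)

```text
time_s: 12.0
eef_pos: [533.1, 4.4, 200.7]
ee_rot: [-0.004, 1.0, 0.027, -0.002]
force: [-0.2, -0.2, -3.4]
grip_width: 0.243
```

```bash
python3 look.py i; python3 - <<'E'
import cv2,numpy as np
a=cv2.imread("pics/g_wrist.png");b=cv2.imread("pics/i_wrist.png")
cv2.imwrite("pics/i_wz.png",np.vstack([cv2.resize(x[100:220,300:512],None,fx=3,fy=2.4,interpolation=cv2.INTER_CUBIC) for x in(a,b)]))
E
```

```text
12.0 [533.13124447   4.39118759 200.73384977] 3.110059345560119 [-0.00415925  0.99962176  0.02713679 -0.00162464] [-0.1676458  -0.21144192 -3.36550339]
```

View pics/i_wz.png

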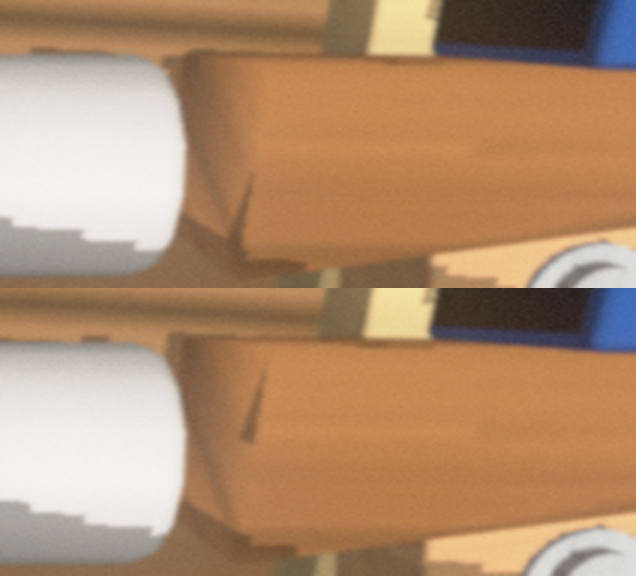

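View pics/i_topz.png

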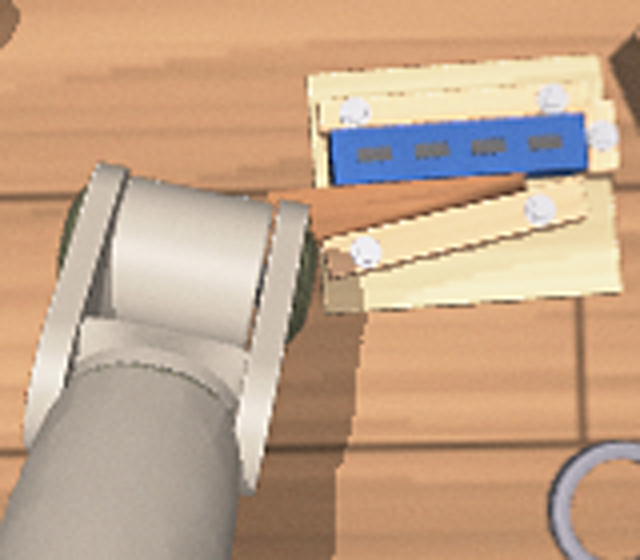

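>>> drive_tool(
  rows=[
    [[0.0,-0.045,0,0,0,0],[0.0,-0.09,0,0,0,0],[0.0,-0.115,0,0,0,0]],
  ],
)

```text
time_s: 12.48
eef_pos: [533.1, -7.5, 200.7]
ee_rot: [-0.004, 1.0, 0.027, -0.002]
force: [0.0, -0.8, -2.2]
grip_width: 0.242
```

>>> drive_tool(
  rows=[
    [[0.0,-0.045,0,0,0,0]],
  ],
)

```text
time_s: 12.6
eef_pos: [532.8, -10.8, 200.7]
ee_rot: [-0.006, 1.0, 0.027, -0.002]
force: [-0.9, 32.7, 5.0]
grip_width: 0.237
```

>>> drive_tool(
  rows=[
    [[0.0,0.15,0,0,0,0],[0.0,0.15,0,-0.007,0,0],[0.0,0.15,0,-0.007,0,0],[0.0,0.15,0,-0.007,0,0],[0.0,0.15,0,-0.007,0,0]],
  ],
)

```text
time_s: 13.22
eef_pos: [532.8, 3.9, 200.6]
ee_rot: [-0.001, 1.0, 0.027, -0.002]
force: [-0.1, -0.1, -1.1]
grip_width: 0.239
```

>>> drive_tool(
  rows=[
    [[0.0,-0.045,0,0,0,0],[0.0,-0.09,0,0,0,0],[0.0,-0.115,0,0,0,0]],
  ],
)

```text
time_s: 13.6
eef_pos: [532.8, -8.1, 200.6]
ee_rot: [-0.0, 1.0, 0.027, -0.002]
force: [0.3, -0.2, -3.0]
grip_width: 0.241
```

>>> drive_tool(
  rows=[
    [[0.0,-0.045,0,0,0,0]],
  ],
)

```text
time_s: 13.72
eef_pos: [532.4, -10.3, 200.7]
ee_rot: [-0.004, 1.0, 0.027, -0.003]
force: [-1.2, 41.5, 7.2]
grip_width: 0.24
```

>>> drive_tool(
  rows=[
    [[0.0,0.15,0,0,0,0],[0.0,0.3,0,-0.005,0,0],[0.0,0.5,0,-0.005,0,0],[0.0,0.5,0,-0.005,0,0],[0.0,0.5,0,-0.005,0,0]],
  ],
)

```text
time_s: 14.35
eef_pos: [532.5, 39.5, 200.6]
ee_rot: [0.001, 1.0, 0.027, -0.003]
force: [-0.3, -0.4, -3.1]
grip_width: 0.241
```

```bash
python3 look.py k; python3 - <<'E'
from h import *
a=viewer.capture("scene")[:,:,::-1]
cv2.imwrite("pics/k_scene.png",cv2.resize(a[110:260,150:400],None,fx=3,fy=3,interpolation=cv2.INTER_CUBIC))
E
```

```text
14.35 [532.46105035  39.48022176 200.64326069] 3.112244354437318 [ 5.67533130e-04  9.99625741e-01  2.71559683e-02 -3.25723085e-03] [-0.34399618 -0.35580599 -3.11538142]
```

View pics/k_wrist.png

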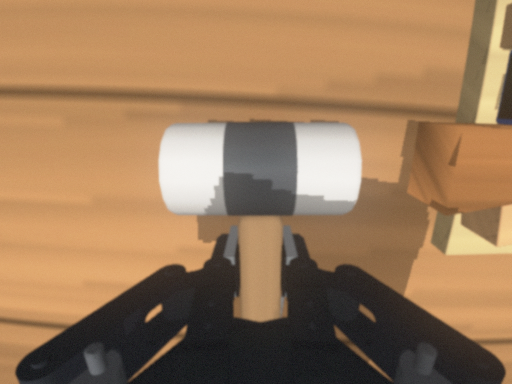

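View pics/k_topz.png

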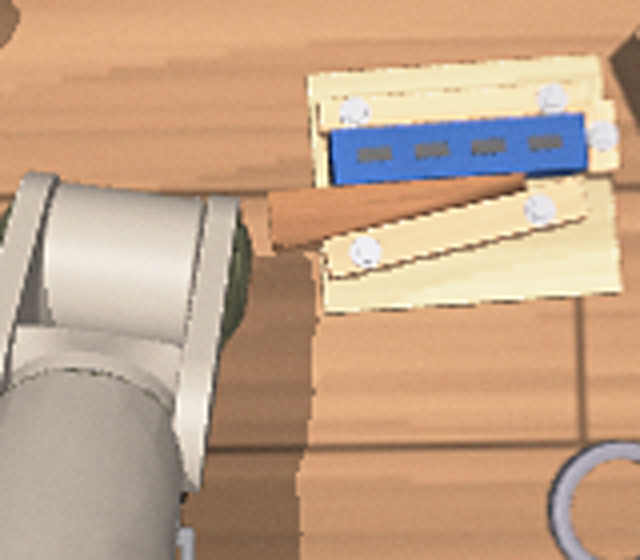

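View pics/k_scene.png

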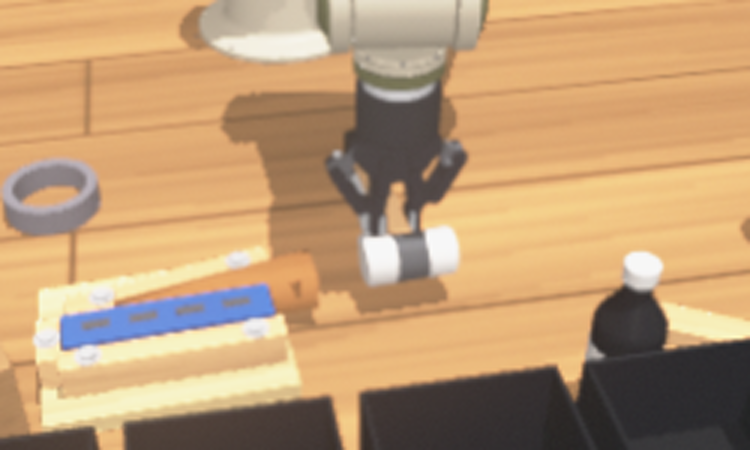

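>>> drive_tool(
  rows=[
    [[-0.05,0.3,0.15,0,0,0],[-0.1,0.65,0.2,0,0,0],[-0.15,1.0,0.2,0,0,0]],
  ],
)

```text
time_s: 14.88
eef_pos: [517.5, 139.7, 221.2]
ee_rot: [0.0, 1.0, 0.026, -0.003]
force: [-0.0, -0.2, -2.5]
grip_width: 0.239
```

>>> drive_tool(
  rows=[
    [[-0.05,0.4,0,0,0,-0.01],[-0.1,0.8,0,0,0,-0.03],[-0.1,0.9,0,0,0,-0.03],[-0.1,0.9,0,0,0,-0.03]],
  ],
)

```text
time_s: 15.38
eef_pos: [507.6, 229.5, 221.1]
ee_rot: [0.001, 1.0, 0.003, -0.003]
force: [-0.6, -0.7, -2.5]
grip_width: 0.238
```

>>> drive_tool(
  rows=[
    [[0,0,-0.1,0,0,0],[0,0,-0.2,0,0,0],[0,0,-0.3,0,0,0],[0,0,-0.36,0,0,0],[0,0,-0.38,0,0,0],[0,0,-0.38,0,0,0]],
  ],
)

```text
time_s: 16.12
eef_pos: [507.7, 229.6, 183.1]
ee_rot: [0.001, 1.0, 0.003, -0.003]
force: [-0.9, 1.1, -3.3]
grip_width: 0.239
```

>>> drive_tool(
  rows=[
    [[0,0,-0.02,0,0,0],[0,0,-0.04,0,0,0]],
  ],
)

```text
time_s: 16.38
eef_pos: [507.7, 229.6, 179.2]
ee_rot: [0.001, 1.0, 0.003, -0.002]
force: [-0.2, 0.4, -2.7]
grip_width: 0.241
```

>>> drive_tool(
  rows=[
    [[0,0,-0.01,0,0,0],[0,0,-0.01,0,0,0]],
  ],
)

```text
time_s: 16.62
eef_pos: [507.7, 229.6, 178.4]
ee_rot: [0.0, 1.0, 0.003, -0.002]
force: [-1.8, -0.7, -1.1]
grip_width: 0.238
```

Touching (weight coming off the wrist). Open and rise.

>>> drive_tool(
  rows=[
    [[0,0,-0.005,0,0,0],[0,0,-0.005,0,0,0]],
  ],
)

```text
time_s: 16.88
eef_pos: [507.7, 229.6, 178.2]
ee_rot: [0.001, 1.0, 0.003, -0.002]
force: [-3.9, -2.0, 4.7]
grip_width: 0.241
```

>>> drive_tool(
  rows=[
    [[0,0,0,0,0,0],[0,0,0,0,0,0],[0,0,0,0,0,0],[0,0,0,0,0,0],[0,0,0,0,0,0],[0,0,0,0,0,0]],
  ],
  fingers=1,
)

```text
time_s: 17.62
eef_pos: [507.7, 229.6, 178.2]
ee_rot: [0.0, 1.0, 0.003, -0.002]
force: [-0.1, 0.5, 0.2]
grip_width: 0.999
```

>>> drive_tool(
  rows=[
    [[0,0,0.2,0,0,0],[0,0,0.5,0,0,0],[0,0,1.0,0,0,0]],
  ],
)

```text
time_s: 18.0
eef_pos: [507.4, 229.5, 278.2]
ee_rot: [0.001, 1.0, 0.003, -0.004]
force: [-0.0, 0.1, -0.4]
grip_width: 1.002
```

>>> drive_tool(
  rows=[
    [[-0.4,0,0.4,0,0,0],[-0.8,0,0.8,0,0,0],[-1.0,0,1.0,0,0,0],[-1.0,0,1.0,0,0,0]],
  ],
)

```text
time_s: 18.5
eef_pos: [406.7, 229.7, 379.6]
ee_rot: [0.0, 1.0, 0.003, -0.002]
force: [0.2, -0.5, -0.7]
grip_width: 1.002
```

```bash
python3 look.py m; python3 - <<'E'
from h import *
a=viewer.capture("scene")[:,:,::-1]
cv2.imwrite("pics/m_scene.png",cv2.resize(a,(768,576)))
E
```

```text
18.5 [406.72027811 229.65059384 379.56320667] 0.3991157719930152 [ 3.73603008e-04  9.99991471e-01  3.48292654e-03 -2.18818113e-03] [ 0.19065764 -0.51098819 -0.74529346]
```

View pics/m_top.png

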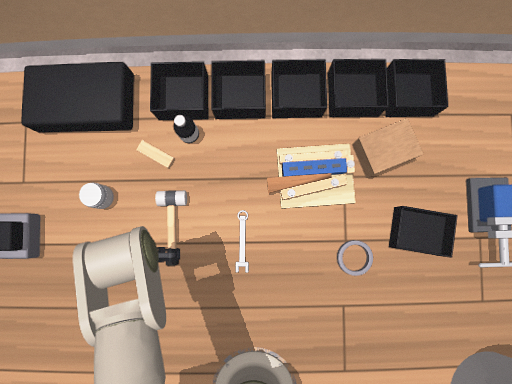

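View pics/m_scene.png

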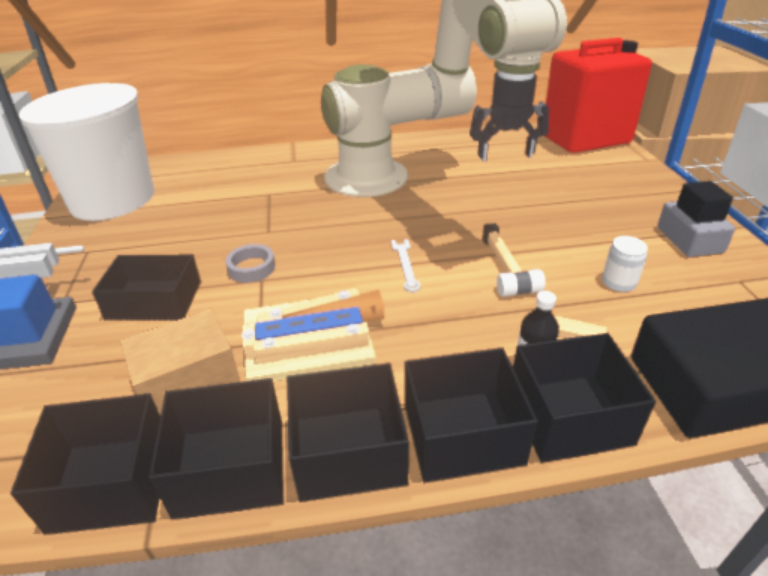

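View pics/m_topz.png

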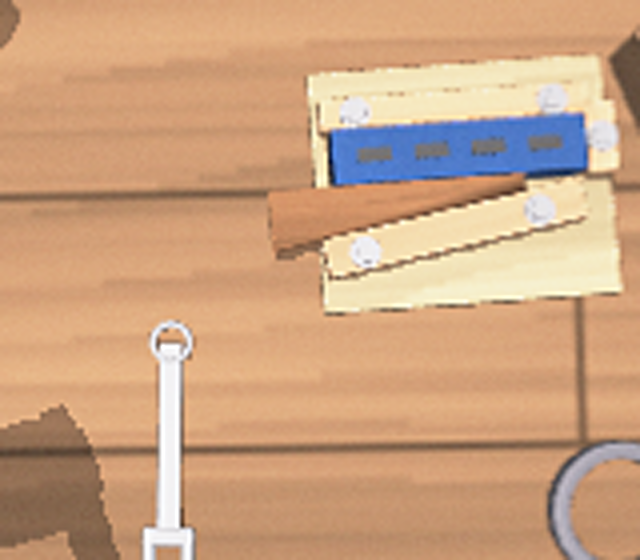

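The pictures show the mallet lying flat, with its head at about (171,198) px in the top view. The wedge is seated straight between fence and beam, butt at (270,190) in the zoomed view, and the bystanders are where they were. I'm handing in the job.

```bash
python3 -c "
from rig import ctrl
print(ctrl.finish_job(), ctrl.sense()['time_s'])"
```

```text
the job is handed in; nothing more can be done
the job is handed in; nothing more can be done
```

I drove the wedge in with six separate mallet taps, backing off after each one, laid the mallet flat on the bench and handed in the job at about 18.7 s.

- **Taps:** The first tap moved the wedge freely. The second ended at about 15 N, and the last four were knocks of about 27, 36, 33 and 42 N. These are wrist readings at the end of each move, so the true peaks may have been a little higher; the limit is 75 N.
- **Wedge tight:** In the last three taps the mallet stopped at nearly the same place (y = -10.3, -10.8 and -10.3 mm), and the wedge tip did not move between the last pictures. I took that as tight. I could not measure the wedge-to-beam force directly, so the 8 N condition is inferred.
- **Final pictures:** The wedge stands straight between fence and beam, the beam looks in its original place, and the bystanders look unmoved. The mallet lies flat about 230 mm from the wedge's butt, clear of the jig.
- **Disagreements:** The top and wrist cameras differed by about 6 mm on the butt's starting position, so I approached in 4 to 5 mm steps. The wrist tilted by up to about 0.7° under the knocks, and I corrected it before the last tap and again before laying the mallet down.

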